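Hook a brake return spring onto its anchor post with a spring puller

TASK

Fit the last return spring of the drum brake: take the spring puller, catch the small loop at the spring's loose end in the puller's hook, stretch the spring and feel for the eccentric anchor post until the larger eye drops over its head, pressing only lightly (keep every push and pull on the spring and post below 25 N). Ease the load onto the post without a snap so that the eye stays hooked under the head, then unhook the puller and lay it on the bench clear of the brake. Never stretch the spring by more than 53 mm, touch its loose end with nothing but the puller, and leave the other things on the bench where they are.

Things in the scene. Friction and masses are not known exactly. Their poses are not given: they have to be found in the camera images.
- brake: drum brake lying face up, fixed: round black backing plate, 210 mm across, on a flange, with two curved shoes and a wheel cylinder. Origin on the bench under its centre, z up. In its frame (mm) the post axis stands at (0, 80), the loose spring's stud at (-60, -30), the fitted yellow spring's stud at (60, -30). Shoes and plate lie below z = 37, the fitted spring at z = 39 to 53.
- post_axis (a point): axis of the eccentric anchor post, 50 mm above the bench (wire height when seated). The post is locked 3.5 mm off this axis, each time in another direction that is not reported: see or feel it. Slotted head 12.4 mm across, edge chamfered 1.1 mm, 55.5 to 59.5 mm above the bench; neck 8 mm across below it; shoulder 48 mm above the bench, 17 mm across, on which the eye seats.
- stud (a point): stud on the shoe on which the loose spring turns and lifts freely, 50 mm above the bench. From here to the post axis it is 125 mm; that line is the pull direction. At the start the spring points 0.2 to 0.42 rad off it, counter-clockwise seen from above. Let go, it sinks back level, wire 50 mm above the bench.
- hook_end: free end of the loose yellow return spring: 3.5 mm round wire bent flat to a figure 8, a round eye 14.5 mm inside and beyond it the small puller loop. Origin: centre of the eye in the middle of the wire; x along the spring away from the stud, z up. Eye centre 84 mm from the stud when relaxed; seated it ends within 8 mm of the post axis, 50 to 54 mm above the bench.
- pull_loop (a point): centre of the small puller loop on hook_end, 18.5 mm beyond the eye's centre along its x. Oblong opening, 15 mm long (along x), 11 mm wide.
- spring_stretch (a joint): stretch of the loose spring in m, 0 when relaxed. It pulls with 4.4 N at 0 and 220 N/m more (12.8 N at 0.038). The eye's centre is over the post axis at 0.041; seated it ends at 0.034 to 0.042. Spoilt above 0.053.
- puller: spring puller standing on the flat underside of its handle: black, red side panels, 80 mm long (x), 24 wide (y), 34 high, 0.13 kg. Origin under the handle's middle, x towards the hook, z up. A 4.5 mm rod runs forward 25 mm above the underside and turns down at x = 90 mm; this leg ends in a toe pointing back to x = 83 mm. Toe's underside at z = 1 mm, its top at 4.6 mm.
- puller_notch (a point): on the puller, where the loop's far wire sits when pulled: 87.5 mm forward of the origin, handle side of the leg, 6.35 mm above the underside. A stop collar 14 mm across, 10.8 to 13.8 mm above the underside, is too wide for the loop; so the wire is caught between toe and collar. Leg and toe together are 9 mm long in x, 4.5 mm wide.
- oil_can: bystander: green thumb oil can, 66 x 85 x 142 mm, origin under its centre
- jar_yellow: bystander: clear parts jar with a yellow label and white cap, 47 mm across, 88 mm high, origin under its centre
- ratchet: bystander: steel ratchet handle, 191 mm long, lying on the bench
- hinged_tin: bystander: flat red tin, 82 x 107 x 23 mm
- tape_roll: bystander: roll of black insulating tape, 102 mm across, 19 mm high

How it is judged:
By the outcome, as a careful person would: the job done as asked, in the order asked, and still so for the second after the job is handed in, with the robot touching nothing.
It also fails if it takes over 67 s, if anything falls off the work surface, if the arm or the gripper's body presses on something with over 40 N, if the wrist force passes 120 N, or if a joint passes its speed limit or range.

ROBOT

A 6-joint arm with a two-finger parallel gripper is mounted at the origin on a cart in front of the work surface, level with it; the furniture and walls round the work are solid. World frame = base frame: x ahead of the robot, y to its left, z up, the work surface at z = 0. Lengths are in m, angles in rad, forces in N, time in s.
With the tool pointing down it reaches from about 0.375 to 0.9 m from the base axis. Payload 3.1 kg.
Tool frame: the origin (TCP) lies between the finger pads; the fingertips stand 11 mm ahead of it and the grasp point (between the pads) lies 8 mm behind it; z points along the fingers, y is the line along which they close (so a half turn about z gives the same grasp; the last joint's range is limited). The gripper opens to 87 mm and grips with 3 to 60 N. Pads are 19 mm wide; open, the fingers measure 117 mm over their backs; the gripper's body (75 mm by 190 mm) begins 51 mm behind the grasp point.
Start: joints at [0.948, 0.527, 1.433, -0, 1.181, -0.178], TCP at [0.269, 0.564, 0.213] pointing down, gripper open.
Joint ranges: [-3.08, 3.08], [-0.75, 2.2], [0.22, 2.44], [-1.43, 4.57], [0, 2.65], [-2.85, 2.85]. Speed limits (rad/s): [2.79, 2.79, 3.14, 3.14, 3.14, 3.14].

INTERFACE

Orientations are given as a unit quaternion [x, y, z, w].
In Python, from rig import robot gives the robot as it stands.
- The arm moves only by the tool move_arm, never from a script. Its argument "moves" is text: rows parted by semicolons, each of 7 numbers parted by spaces: the shift along the tool's x, y, z in units of 100 mm (1.0 is 100 mm), then the turn, a rotation vector about the tool's x, y, z in units of 90 degrees (1.0 is 90 degrees), then the opening, from 0 (shut) to 1 (fully open). A call has 1 to 12 rows; each row is the pose to reach, as a shift and turn from the pose commanded when the call began, along the tool's axes at that moment; what a row does not reach only later rows make up. A row lasts 1/10 s, in which the tool goes at most 50 mm and 8.59 degrees, less where a joint would pass 70% of its speed; a pose out of reach is approached as far as the arm can. A call with a number of a shift or a turn outside -1 to 1 is refused whole. A call with a gripper value outside its range is refused whole. The fingers move at their own pace and stop on an object; "squeeze" is the grip in N (left out, the last holds). Time passes only in rows, so rows that repeat a pose let the fingers close. It gives the time, the measured TCP pose, the force, the opening and the grip force at its end, in the units of the state.
- robot.get_obs(): the state, without advancing time (a new reading comes with each control period).
- robot.camera(name): name is "scene" or "side" or "wrist"; returns a dict with "image" (480x640x3 uint8, red, green, blue), "intrinsics" (3x3 intrinsics, pixels), "extrinsics" (4x4, takes a point from world to camera coordinates). Camera axes: x right, y up, looking along -z (the intrinsics and any distortion apply to the point x, -y, -z); pixel columns grow to the right and rows downward; lengths in m; the calibration is good to about 2 mm. A picture is of the moment at which its call begins. There is no depth.
- robot.hand_in(): hands the job in; it is judged then, once.
The state is a dict: "time": time; "q": joint angles; "joint_velocities": joint speeds; "joint_torque": joint torques, N m; "position": TCP position; "tool_rot": TCP orientation; "ft_force": force on the tool from outside, world axes, zero at the start; "moment": the same for the moment, N m; "grip_width": finger opening in m; "grip_force": force on a finger pad.
Only numpy, scipy, OpenCV 4.12 (cv2) and the standard library are available. Lean on these libraries where they do the work, as an engineer would, in place of code of your own. Each camera call takes 0.05 s, during which the arm holds its last target. There are 200 camera calls.

## Working session

There is one attempt and no reset: what is moved stays moved. The work goes in short steps, Python scripts to look and compute and a tool call to move; the robot and the scene stay as the last step left them, time stands still between calls to the robot, and variables do not carry over. Pictures are saved under pics/ and viewed, at most 10 in all, crops included, and the job is handed in when it is done.

Besides the shell and the picture viewer there is one more tool, called after "Emit:" as name(argument=value, ...) on one line, values as JSON. move_arm: Moves the arm, as the interface text tells. Shifts and turns lie within -1 to 1; 1 stands for 100 mm of shift or 90 degrees of turn. Its arguments: {"type":"object","properties":{"moves":{"type":"string"},"squeeze":{"type":"number"}},"required":["moves"]}

```bash
ls; mkdir -p pics
cat > h.py <<'E'
import numpy as np, cv2
from scipy.spatial.transform import Rotation as R
from rig import robot
def cam(n,save=None):
    c=robot.camera(n); im=np.ascontiguousarray(c['image'][:,:,::-1]); K=np.array(c['intrinsics']);E=np.array(c['extrinsics'])
    if save: cv2.imwrite('pics/'+save+'.png',im)
    return im,K,E,c
def ray(K,E,u,v):
    d=np.linalg.inv(K)@[u,v,1]; d=np.array([d[0],-d[1],-d[2]])
    Rm=E[:3,:3]; return -Rm.T@E[:3,3], Rm.T@d
def plane(K,E,u,v,z):
    o,d=ray(K,E,u,v); return o+d*(z-o[2])/d[2]
def proj(K,E,p):
    c=E[:3,:3]@np.array(p)+E[:3,3]; q=K@[c[0],-c[1],-c[2]]; return q[:2]/q[2]
def tri(rays):
    A=0;b=0
    for o,d in rays:
        d=d/np.linalg.norm(d);P=np.eye(3)-np.outer(d,d);A=A+P;b=b+P@o
    return np.linalg.solve(A,b)
E
python3 - <<'E'
from h import *
ims=[]
for n in ['scene','side','wrist']:
    im,K,E,c=cam(n,'a_'+n); print(n,K.tolist(),np.round(E,4).tolist(),[k for k in c])
o=robot.get_obs();print(o)
E
```

```text
pics
scene [[608.455754933988, 0.0, 330.8565860079471], [0.0, 608.455754933988, 236.63463541517856], [0.0, 0.0, 1.0]] [[0.4802, -0.8769, 0.0223, -0.3429], [0.5236, 0.307, 0.7947, -0.3374], [-0.7037, -0.37, 0.6065, -1.3974], [0.0, 0.0, 0.0, 1.0]] ['image', 'intrinsics', 'extrinsics']
side [[549.8003499989959, 0.0, 312.9190974354047], [0.0, 549.8003499989959, 247.09978014947808], [0.0, 0.0, 1.0]] [[-0.9936, -0.1128, -0.0093, 0.5701], [0.0517, -0.5255, 0.8492, -0.1211], [-0.1007, 0.8433, 0.528, -1.4901], [0.0, 0.0, 0.0, 1.0]] ['image', 'intrinsics', 'extrinsics']
wrist [[408.0562197349395, 0.0, 324.05544296053114], [0.0, 408.0562197349395, 238.8928380662154], [0.0, 0.0, 1.0]] [[0.4308, 0.9024, -0.0014, -0.6247], [-0.8635, 0.4118, -0.2912, 0.0351], [-0.2623, 0.1267, 0.9567, -0.3915], [0.0, 0.0, 0.0, 1.0]] ['image', 'intrinsics', 'extrinsics']
{'time': 0.15, 'q': array([ 9.47508318e-01,  5.28260243e-01,  1.43360493e+00, -2.74939453e-05,
        1.18140669e+00, -1.78518118e-01]), 'joint_velocities': array([-2.98472468e-04, -3.41229761e-03, -6.20537654e-03, -4.53103118e-04,
        9.44695736e-05,  9.94405664e-04]), 'joint_torque': array([ 8.39011045e-04, -4.40430415e+01, -1.76842636e+01,  6.33993954e-02,
        5.51606866e-02, -8.73412523e-05]), 'position': array([0.26855402, 0.56372032, 0.21269274]), 'tool_rot': array([ 2.20551284e-01,  9.75375018e-01, -7.77995514e-04, -3.15951330e-04]), 'ft_force': array([-0.20267444, -0.23413763, -0.0817144 ]), 'moment': array([ 0.01080259, -0.01500364,  0.04932861]), 'grip_force': 0.0, 'grip_width': 0.08686894431200062}
```

View pics/a_scene.png

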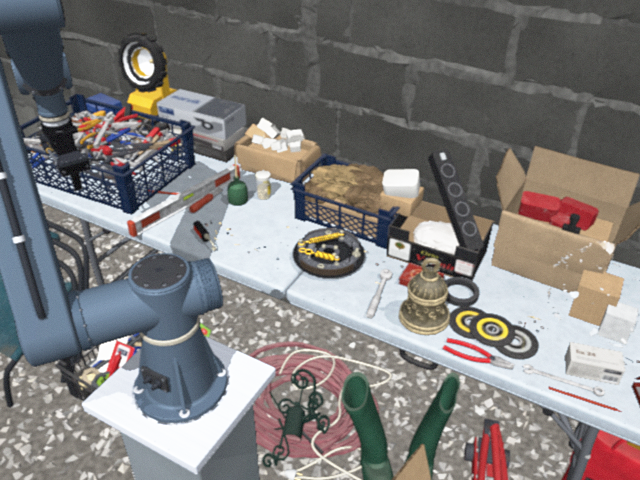

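View pics/a_side.png

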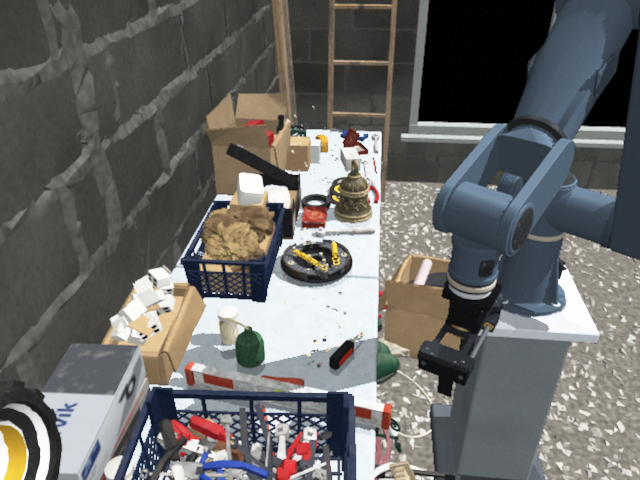

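The scene view shows the brake near (329,254) and the puller near (203,232). In the side view the brake is near (317,262) and the puller near (345,354), with the oil can and jar just beyond the puller.

Run:
```python
from h import *
s,Ks,Es,_=cam('scene');d,Kd,Ed,_=cam('side')
for z,a,b in [(0.03,(329,254),(317,262)),(0.017,(203,232),(343,354))]:
    print(plane(Ks,Es,*a,z),plane(Kd,Ed,*b,z))
print(plane(Ks,Es,237,203,0),plane(Ks,Es,263,197,0))
def crop(im,x,y,w,h,W=400,H=300): return cv2.resize(im[y:y+h,x:x+w],(W,H),interpolation=cv2.INTER_CUBIC)
m=np.vstack([np.hstack([crop(s,283,218,92,69),crop(d,271,228,92,69)]),np.hstack([crop(s,180,205,60,45),crop(d,313,330,60,45)])])
cv2.imwrite('pics/b.png',m)
```

```text
[ 0.55203923 -0.08185972  0.03      ] [ 0.56692926 -0.0453014   0.03      ]
[0.46720098 0.30340046 0.017     ] [0.46859401 0.31136422 0.017     ]
[0.66487299 0.32224181 0.        ] [0.73726109 0.26915882 0.        ]
```

View pics/b.png

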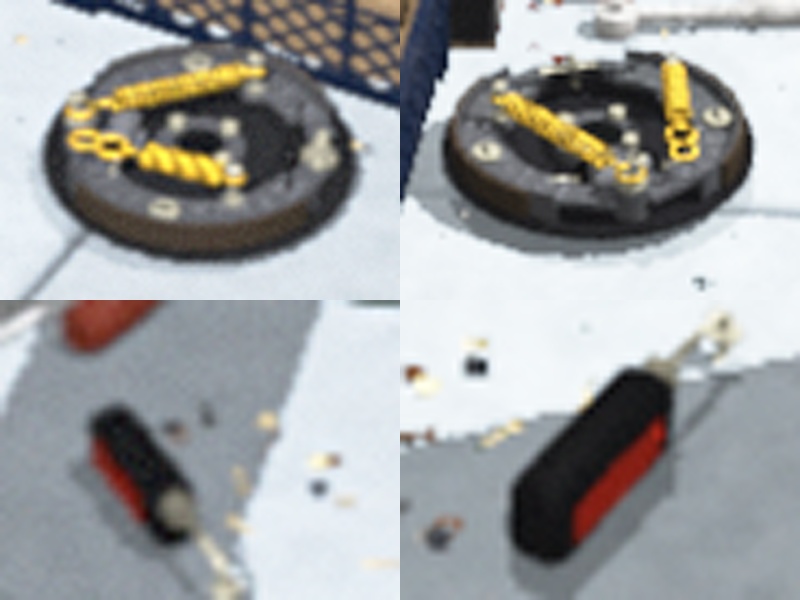

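Run:
```python
from h import *
s,Ks,Es,_=cam('scene');d,Kd,Ed,_=cam('side')
P={'hback':((196.5,221.2),(334,361.5)),'hfront':((206,235),(349,343.5)),'hook':((213.7,247.7),(361,333.7)),
'post':((301,242.8),(323.9,267.1)),'loop':((301,250.9),(336.1,263.6)),'stud':((338.2,259.4),(334.2,243)),'stud2':((344,234),(294,250.5))}
for k,(a,b) in P.items():
    print(k,np.round(tri([ray(Ks,Es,*a),ray(Kd,Ed,*b)]),3))
w,Kw,Ew,_=cam('wrist');o=robot.get_obs();T=R.from_quat(o['tool_rot'])
print('cam in tool',T.inv().apply(-Ew[:3,:3].T@Ew[:3,3]-o['position']),'dir',T.inv().apply(-Ew[2,:3]), 'up',T.inv().apply(Ew[1,:3]),'toolaxes',T.as_matrix())
```

```text
hback [0.488 0.346 0.026]
hfront [0.456 0.281 0.023]
hook [0.429 0.233 0.013]
post [0.541 0.004 0.046]
loop [ 0.509 -0.016  0.046]
stud [ 0.525 -0.126  0.047]
stud2 [ 0.64  -0.082  0.043]
cam in tool [ 0.07995067  0.00063437 -0.17126986] dir [-2.91494614e-01  2.18929779e-04  9.56572445e-01] up [9.56572238e-01 7.63317292e-04 2.91494376e-01] toolaxes [[-9.02710783e-01  4.30247845e-01 -1.84973878e-04]
 [ 4.30247885e-01  9.02710720e-01 -3.36774256e-04]
 [ 2.20815044e-05 -3.83594372e-04 -9.99999926e-01]]
```

Emit:
move_arm(moves="-0.3 -0.15 0 0 0 -0.09 1; -0.6 -0.3 0 0 0 -0.18 1; -0.9 -0.45 0 0 0 -0.27 1; -1 -0.5 0 0 0 -0.36 1; -1 -0.5 0 0 0 -0.45 1; -1 -0.5 0 0 0 -0.54 1; -1 -0.5 0 0 0 -0.63 1; -1 -0.5 0 0 0 -0.72 1; -1 -0.5 0 0 0 -0.81 1; -1 -0.5 0 0 0 -0.9 1; -1 -0.5 0 0 0 -1 1; -1 -0.5 0 0 0 -1 1")

```text
time: 1.6
position: [0.3377, 0.476, 0.2135]
tool_rot: [-0.534, 0.846, 0.0, 0.0]
ft_force: [-0.5, -0.1, 0.4]
grip_width: 0.0869
grip_force: 0.0
```

```bash
cat >> h.py <<'E'
def delta(p,yaw=None):
    o=robot.get_obs();T=R.from_quat(o['tool_rot']);x=T.as_matrix()[:,0];y0=np.degrees(np.arctan2(x[1],x[0]))%360
    print('t',round(o['time'],2),'pos',o['position'].round(4),'yaw',y0.round(2),'q',o['q'].round(3),'F',o['ft_force'].round(2),'w',round(o['grip_width'],4))
    print('shift/100mm',(T.inv().apply(np.array(p)-o['position'])*10).round(3), 'turnz',None if yaw is None else round(-(yaw-y0)/90,4))
E
python3 -c "
from h import *
delta((.47,.312,.13),244)"
```

```text
t 1.6 pos [0.3377 0.476  0.2135] yaw 244.52 q [ 0.762  0.471  1.539 -0.     1.131 -1.934] F [-0.48 -0.1   0.39] w 0.0869
shift/100mm [ 0.912 -1.9    0.835] turnz 0.0058
```

Emit:
move_arm(moves="0.2 -0.3 0 0 0 0 1; 0.3 -0.6 0 0 0 0 1; 0.45 -1 0 0 0 0 1; 0.45 -1 0 0 0 0 1")

```text
time: 2.0
position: [0.4122, 0.3896, 0.2137]
tool_rot: [-0.53, 0.848, -0.001, 0.001]
ft_force: [-0.4, 0.0, 0.3]
grip_width: 0.0871
grip_force: 0.0
```

Emit:
move_arm(moves="0.2 -0.3 0.2 0 0 0 1; 0.3 -0.6 0.4 0 0 0 1; 0.45 -0.9 0.6 0 0 0 1; 0.45 -0.9 0.8 0 0 0 1; 0.45 -0.9 0.8 0 0 0 1; 0.45 -0.9 0.8 0 0 0 1")

```text
time: 2.6
position: [0.4699, 0.3134, 0.1334]
tool_rot: [-0.533, 0.846, 0.0, -0.0]
ft_force: [0.7, -0.5, 0.1]
grip_width: 0.0871
grip_force: 0.0
```

```bash
python3 -c "
from h import *
cam('wrist','c')
delta((.47,.312,.13),244)"
```

```text
t 2.65 pos [0.4703 0.3139 0.1341] yaw 244.5 q [ 0.391  0.553  1.66   0.     0.928 -2.306] F [ 0.74 -0.19 -0.26] w 0.0871
shift/100mm [ 0.018 -0.005  0.041] turnz 0.0056
```

View pics/c.png

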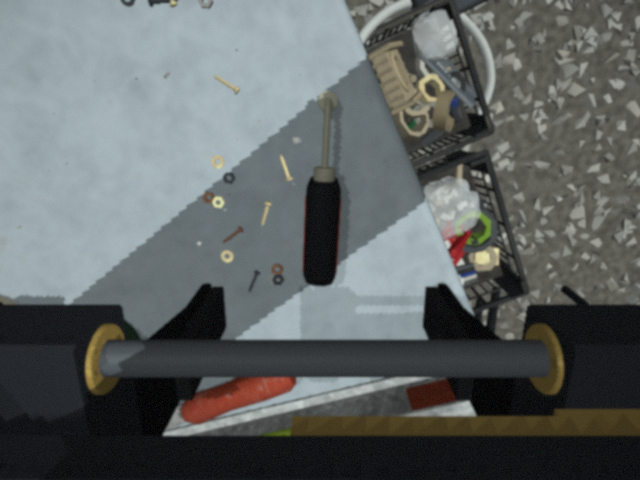

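The wrist view shows the puller almost along the image column: its handle runs from (319,283) to (324,178) and the hook bend is near (329,98).

Run:
```python
from h import *
im,K,E,_=cam('wrist')
hsv=cv2.cvtColor(im,cv2.COLOR_BGR2HSV)
m=(hsv[...,2]<60).astype(np.uint8); m|=((hsv[...,1]>130)&((hsv[...,0]<8)|(hsv[...,0]>172))).astype(np.uint8)
m=cv2.morphologyEx(m,cv2.MORPH_OPEN,np.ones((5,5)))
n,l,st,c=cv2.connectedComponentsWithStats(m[:292])
i=l[230,321]; print(st[i],c[i])
ys,xs=np.where(l==i); 
for r in (185,205,225,245,265,280): q=xs[ys==r]; print(r,q.min(),q.max())
(cx,cy),(a,b),an=cv2.minAreaRect(np.stack([xs,ys],1).astype(np.float32)); print(cx,cy,a,b,an)
f=plane(K,E,323.5,ys.min(),.028);bk=plane(K,E,319.5,ys.max(),.030);h=plane(K,E,329,98,.025)
for z in (.017,.025,.034): print(z,plane(K,E,cx,cy,z))
print(f,bk,h,np.linalg.norm(f-bk)); 
dd=h-(f+bk)/2;print(np.degrees(np.arctan2(dd[1],dd[0]))%360,np.linalg.norm(dd[:2]))
delta(((f+bk)/2)*[1,1,0]+[0,0,.016])
```

```text
[ 304  178   37  106 3344] [321.63337321 229.9354067 ]
185 308 340
205 307 339
225 306 338
245 305 337
265 304 335
280 307 331
321.7144775390625 230.2107391357422 33.60801696777344 105.91768646240234 2.862405300140381
0.017 [0.47312623 0.31462378 0.017     ]
0.025 [0.47210464 0.31259908 0.025     ]
0.034 [0.47095534 0.31032129 0.034     ]
[0.45466829 0.27910068 0.028     ] [0.49025016 0.34674921 0.03      ] [0.4292056  0.23412749 0.025     ] 0.07646170532454653
241.23666584545788 0.08988834742734601
t 2.7 pos [0.4705 0.3141 0.1345] yaw 244.54 q [ 0.391  0.552  1.66   0.     0.928 -2.306] F [0.07 0.16 1.18] w 0.0872
shift/100mm [ 0.004 -0.021  1.185] turnz None
```

Emit:
move_arm(moves="0 -0.02 0.3 0 0 0.032 1; 0 -0.02 0.6 0 0 0.032 1; 0 -0.02 0.9 0 0 0.032 1; 0 -0.02 0.9 0 0 0.032 1")

```text
time: 3.1
position: [0.4697, 0.312, 0.0413]
tool_rot: [-0.513, 0.859, 0.0, -0.003]
ft_force: [-0.9, -0.5, -0.2]
grip_width: 0.0872
grip_force: 0.0
```

Emit:
move_arm(moves="0 0 0.13 0 0 0 1; 0 0 0.26 0 0 0 1; 0 0 0.26 0 0 0 1; 0 0 0.26 0 0 0 0; 0 0 0.26 0 0 0 0; 0 0 0.26 0 0 0 0; 0 0 0.26 0 0 0 0; 0 0 0.26 0 0 0 0; 0 0 0.26 0 0 0 0; 0 0 0.26 0 0 0 0", squeeze=45)

```text
time: 4.1
position: [0.4723, 0.3122, 0.0175]
tool_rot: [-0.512, 0.859, -0.0, 0.0]
ft_force: [0.1, -0.4, 0.4]
grip_width: 0.0393
grip_force: 0.0
```

Emit:
move_arm(moves="0 0 0 0 0 0 0; 0 0 0 0 0 0 0; 0 0 0 0 0 0 0; 0 0 0 0 0 0 0; 0 0 0 0 0 0 0")

```text
time: 4.6
position: [0.4721, 0.3122, 0.0174]
tool_rot: [-0.512, 0.859, 0.0, -0.0]
ft_force: [0.7, -0.4, -0.0]
grip_width: 0.0233
grip_force: 45.0
```

```bash
python3 -c "
from h import *
delta((.472,.312,.12),242)
print(robot.get_obs()['grip_force'])"
```

```text
t 4.6 pos [0.4721 0.3122 0.0174] yaw 241.64 q [ 0.387  0.741  1.719  0.     0.682 -2.26 ] F [ 0.73 -0.4  -0.01] w 0.0233
shift/100mm [ 2.000e-03  1.000e-03 -1.026e+00] turnz -0.004
44.98893857002258
```

Emit:
move_arm(moves="0 0 -0.2 0 0 0 0; 0 0 -0.5 0 0 0 0; 0 0 -0.85 0 0 0 0; 0 0 -0.85 0 0 0 0")

```text
time: 5.0
position: [0.4753, 0.3135, 0.1065]
tool_rot: [-0.512, 0.859, -0.001, 0.005]
ft_force: [0.2, -0.2, -1.2]
grip_width: 0.0232
grip_force: 45.0
```

```bash
python3 -c "
from h import *
im,K,E,_=cam('side')
for p in ((268,300),(188,288)): print(plane(K,E,*p,0))
im,K,E,_=cam('scene')
for p in ((388,248),(296,214)): print(plane(K,E,*p,0))
for z in (.08,.12,.16): print(z,plane(K,E,384,212,z),plane(K,E,296,180,z))
delta((.567,.109,.10),242)"
```

```text
[ 6.82639767e-01  1.05733584e-01 -1.11022302e-16]
[0.91277584 0.07435869 0.        ]
[ 0.69844364 -0.20276008  0.        ]
[0.70935818 0.12441117 0.        ]
0.08 [ 0.75564364 -0.15667447  0.08      ] [0.77471103 0.1630046  0.08      ]
0.12 [ 0.70205802 -0.17804619  0.12      ] [0.7203944  0.12937694 0.12      ]
0.16 [ 0.64847241 -0.19941791  0.16      ] [0.66607777 0.09574927 0.16      ]
t 5.1 pos [0.4725 0.3122 0.103 ] yaw 241.64 q [ 0.387  0.6    1.68  -0.     0.859 -2.26 ] F [-0.54 -0.81 -0.9 ] w 0.0235
shift/100mm [ 1.339 -1.797  0.03 ] turnz -0.004
```

Emit:
move_arm(moves="0.1 -0.2 0 0 0 0 0; 0.3 -0.5 0 0 0 0 0; 0.5 -0.8 0 0 0 0 0; 0.65 -0.9 0 0 0 0 0; 0.65 -0.9 0 0 0 0 0")

```text
time: 5.6
position: [0.5198, 0.2096, 0.1005]
tool_rot: [-0.511, 0.86, 0.001, -0.002]
ft_force: [-0.0, -0.2, -0.6]
grip_width: 0.0231
grip_force: 45.0
```

Emit:
move_arm(moves="0.1 -0.2 0 0 0 0 0; 0.3 -0.5 0 0 0 0 0; 0.5 -0.8 0 0 0 0 0; 0.65 -0.9 0 0 0 0 0; 0.65 -0.9 0 0 0 0 0; 0.65 -0.9 0 0 0 0 0")

```text
time: 6.2
position: [0.5675, 0.113, 0.1013]
tool_rot: [-0.512, 0.859, 0.001, -0.001]
ft_force: [-1.8, 0.1, -1.0]
grip_width: 0.0232
grip_force: 45.0
```

```bash
python3 -c "
from h import *
im,K,E,_=cam('wrist','d')
cv2.imwrite('pics/d2.png',cv2.resize(im[0:300,150:550],(800,600),interpolation=cv2.INTER_CUBIC))
delta((.567,.109,.10),242)"
```

```text
t 6.25 pos [0.5675 0.1135 0.1015] yaw 241.67 q [ 4.000e-03  6.170e-01  1.646e+00  1.000e-03  8.810e-01 -2.644e+00] F [ 0.02 -0.42 -1.96] w 0.0234
shift/100mm [ 0.042 -0.017  0.015] turnz -0.0037
```

View pics/d2.png

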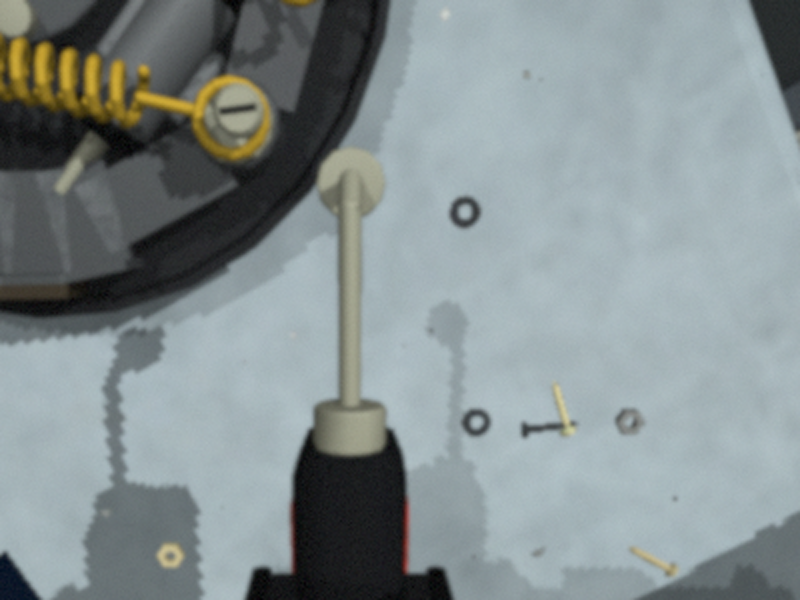

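The crop shows the post head at (238,112), meaning (269,56) in the full picture. The fitted spring's eye sits around it and the puller's collar is at (325,91); the loose loop just shows at the top edge near (300,0).

```bash
cat >> h.py <<'E'
def yellow(im):
    h=cv2.cvtColor(im,cv2.COLOR_BGR2HSV); return ((h[...,0]>15)&(h[...,0]<33)&(h[...,1]>140)&(h[...,2]>90)).astype(np.uint8)*255
E
python3 - <<'E'
from h import *
o=robot.get_obs();p=o['position'];T=R.from_quat(o['tool_rot'])
im,K,E,_=cam('wrist')
print('head',plane(K,E,269,56,.0595),'eye2',plane(K,E,266,59,.050))
print('collar px',plane(K,E,325,90.5,p[2]-.0174+.0138),'pred',p+T.apply([.0898,0,.0036]))
print('loop edge',plane(K,E,299,1,.05))
E
```

```text
head [0.54045989 0.00707435 0.0595    ] eye2 [0.54294041 0.00595304 0.05      ]
collar px [0.52530739 0.03530713 0.09793801] pred [0.52489971 0.03444113 0.09799611]
loop edge [ 0.51560374 -0.00874554  0.05      ]
```

Emit:
move_arm(moves="0.05 -0.05 -0.2 0 0 0 0; 0.15 -0.1 -0.5 0 0 0 0; 0.3 -0.1 -0.7 0 0 0 0; 0.3 -0.1 -0.7 0 0 0 0; 0.3 -0.1 -0.7 0 0 0 0")

```text
time: 6.8
position: [0.5629, 0.0823, 0.1723]
tool_rot: [-0.513, 0.859, 0.0, 0.0]
ft_force: [-0.6, 0.7, -1.4]
grip_width: 0.0231
grip_force: 45.0
```

Run:
```python
from h import *
im,K,E,_=cam('wrist','e')
o=robot.get_obs();p=o['position'];print(p)
c=im[0:225,150:450]
cv2.imwrite('pics/e2.png',cv2.resize(c,(800,600),interpolation=cv2.INTER_CUBIC))
cs,hi=cv2.findContours(yellow(im),cv2.RETR_CCOMP,cv2.CHAIN_APPROX_NONE)
for i,q in enumerate(cs):
    if hi[0][i][3]>=0 and cv2.contourArea(q)>25:
        m=cv2.moments(q);u,v=m['m10']/m['m00'],m['m01']/m['m00'];print('hole',u,v,cv2.contourArea(q),cv2.minAreaRect(q),plane(K,E,u,v,.05))
```

```text
[0.56250071 0.08233538 0.17151086]
hole 303.97330447330444 37.150432900432904 462.0 ((303.7500305175781, 37.25001525878906), (24.04163360595703, 24.74873924255371), 45.0) [ 0.51403535 -0.03652358  0.05      ]
```

View pics/e2.png

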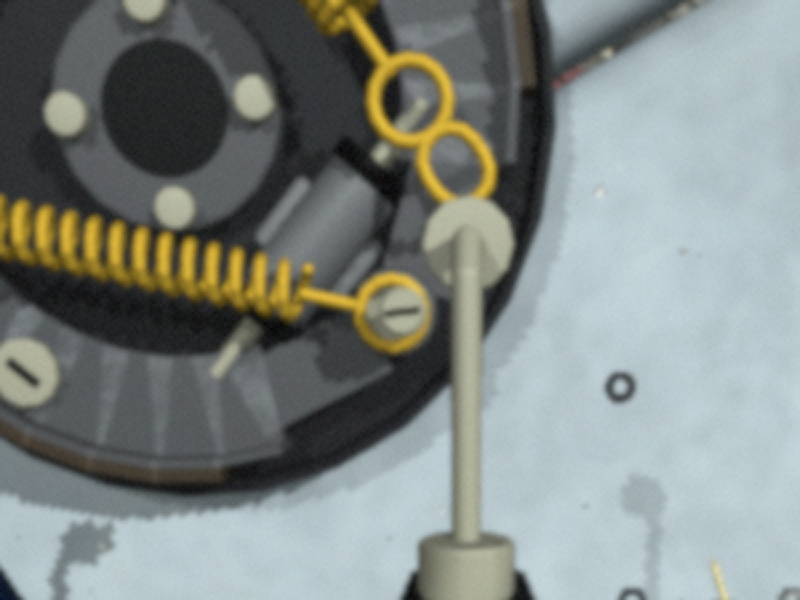

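The crop shows the eye at (410,99), the small loop at (457,163) and the post head at (403,312). The collar is at (468,243).

Run:
```python
from h import *
im,K,E,_=cam('wrist')
o=robot.get_obs();p=o['position'];T=R.from_quat(o['tool_rot'])
f=lambda x,y:(150+x*.375,y*.375)
L=plane(K,E,*f(457,163),.05);e=plane(K,E,*f(410,99),.05);h=plane(K,E,*f(403,312),.0595);c=plane(K,E,*f(468,243),p[2]-.0036);pc=p+T.apply([.0898,0,.0036])
print('loop',L,'eye',e,np.linalg.norm(L-e),'head',h,'collar',c,pc)
d=(L-e)/np.linalg.norm(L-e);print('stud',e-d*.084,'spring ang',np.degrees(np.arctan2(d[1],d[0])))
s=e-d*.084;v=h-s;print('head dist',np.linalg.norm(v[:2]),np.degrees(np.arctan2(v[1],v[0])))
# TCP for leg+toe centre over loop at yaw now
b=(c-pc)
tgt=L-T.apply([.0875,0,0])-b
for z in (.0597,.080): delta([tgt[0],tgt[1],z])
```

```text
loop [ 0.5103756  -0.01832026  0.05      ] eye [ 0.51360826 -0.03646908  0.05      ] 0.018434469753049892 head [0.53906893 0.00642562 0.0595    ] collar [0.52023987 0.00443462 0.16750762] [0.51977087 0.00321326 0.16757428]
stud [ 0.52833845 -0.11916746  0.05      ] spring ang 100.09957649720359
head dist 0.12605063764403365 85.11659900255292
t 6.9 pos [0.5624 0.0823 0.1711] yaw 241.7 q [-0.052  0.506  1.618  0.     1.02  -2.699] F [ 0.79  0.58 -1.76] w 0.0235
shift/100mm [ 0.269 -0.024  1.114] turnz None
t 6.9 pos [0.5624 0.0823 0.1711] yaw 241.7 q [-0.052  0.506  1.618  0.     1.02  -2.699] F [ 0.79  0.58 -1.76] w 0.0235
shift/100mm [ 0.269 -0.023  0.911] turnz None
```

Emit:
move_arm(moves="0.1 0 0 0 0 0 0; 0.2 -0.02 0.1 0 0 0 0; 0.27 -0.02 0.3 0 0 0 0; 0.27 -0.02 0.6 0 0 0 0; 0.27 -0.02 0.8 0 0 0 0; 0.27 -0.02 0.9 0 0 0 0; 0.27 -0.02 0.9 0 0 0 0; 0.27 -0.02 0.9 0 0 0 0")

```text
time: 7.7
position: [0.5526, 0.0561, 0.0825]
tool_rot: [-0.512, 0.859, -0.0, 0.0]
ft_force: [-0.1, 0.5, -0.5]
grip_width: 0.0231
grip_force: 45.0
```

Run:
```python
from h import *
im,K,E,_=cam('wrist')
cv2.imwrite('pics/f.png',cv2.resize(im[0:180,220:460],(800,600),interpolation=cv2.INTER_CUBIC))
o=robot.get_obs();p=o['position'];T=R.from_quat(o['tool_rot'])
pc=p+T.apply([.0898,0,.0036]);print('collar pred px',proj(K,E,pc),'loop pred px',proj(K,E,[.5104,-.0183,.05]))
tgt=np.array([.5104,-.0183,0])-T.apply([.0875,0,0])-[.0005,.0012,0];tgt[2]=.0597;delta(tgt)
```

```text
collar pred px [323.92361786  88.59929998] loop pred px [328.52329767 101.32066872]
t 7.75 pos [0.5531 0.0562 0.0831] yaw 241.63 q [-0.1    0.622  1.719 -0.     0.799 -2.746] F [-0.76 -0.13 -0.46] w 0.0232
shift/100mm [-0.004  0.021  0.234] turnz None
```

View pics/f.png

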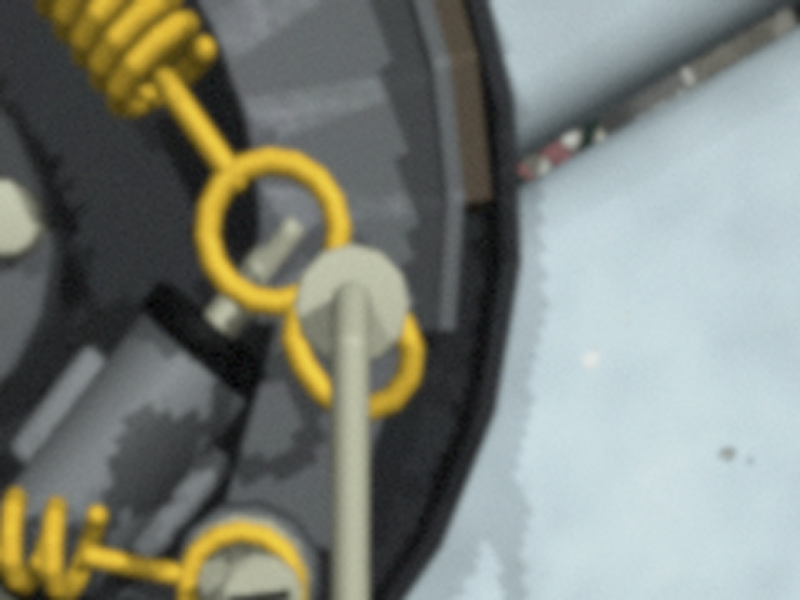

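The eye centre is at crop (273,230). The loop shows under the collar, centred near (362,338), and the collar is at (353,303), which matches the prediction. I'll lower straight in.

Emit:
move_arm(moves="0 0.02 0.05 0 0 0 0; 0 0.02 0.1 0 0 0 0; 0 0.02 0.14 0 0 0 0; 0 0.02 0.18 0 0 0 0; 0 0.02 0.22 0 0 0 0; 0 0.02 0.23 0 0 0 0; 0 0.02 0.23 0 0 0 0")

```text
time: 8.45
position: [0.5504, 0.0574, 0.0591]
tool_rot: [-0.512, 0.859, 0.0, -0.0]
ft_force: [0.5, 0.0, -1.5]
grip_width: 0.0232
grip_force: 45.0
```

Run:
```python
from h import *
im,K,E,_=cam('wrist')
cv2.imwrite('pics/g.png',cv2.resize(im[0:180,220:460],(800,600),interpolation=cv2.INTER_CUBIC))
o=robot.get_obs();p=o['position'];T=R.from_quat(o['tool_rot'])
print('pred loop px',proj(K,E,[.5104,-.0183,.05]),'eye',proj(K,E,[.5136,-.0365,.05]))
y=cv2.findContours(yellow(im)[:100,250:345],cv2.RETR_CCOMP,cv2.CHAIN_APPROX_NONE)
for i,q in enumerate(y[0]):
    if y[1][0][i][3]>=0 and cv2.contourArea(q)>50: m=cv2.moments(q);print(m['m10']/m['m00']+250,m['m01']/m['m00'],m['m00'])
delta([.5526,.056,.0597])
```

```text
pred loop px [323.13096215  99.49412074] eye [295.02058317  62.03078516]
294.7430675909879 61.348786828422874 1154.0
t 8.5 pos [0.5506 0.0573 0.0593] yaw 241.63 q [-0.098  0.659  1.736 -0.     0.746 -2.745] F [-0.41 -0.89 -1.72] w 0.0235
shift/100mm [ 0.002 -0.024 -0.004] turnz None
```

The eye hasn't moved and there is no contact force, so the toe is in the loop. Next I'll work out the path in polar coordinates about the stud.

```bash
cat >> h.py <<'E'
S=np.array([.5283,-.1192]);B=np.array([.0005,.0012])
def leg():
    o=robot.get_obs();p=o['position'];T=R.from_quat(o['tool_rot']);l=(p+T.apply([.0898,0,0]))[:2]+B-S
    print('t',round(o['time'],2),'leg rho',(np.hypot(*l)*1e3).round(2),'th',np.degrees(np.arctan2(l[1],l[0])).round(2),'str',(np.hypot(*l)*1e3-107.75).round(1),'z',p[2].round(4),'q6',o['q'][5].round(3),'F',o['ft_force'].round(1),'w',round(o['grip_width'],4))
    return l,p,T
def path(pts):
    l,p,T=leg()
    for rho,th,z in pts:
        t=rho/1e3*np.array([np.cos(np.radians(th)),np.sin(np.radians(th))])
        print(rho,th,z,(T.inv().apply([*(t-l),z-p[2]])*10).round(3))
E
python3 -c "
from h import *
path([(105,100.2,.0595),(110,100,.0595),(112,100,.070),(116,100,.0785),(125,95,.0785),(135,90,.0785),(143,85.1,.0785)])"
```

```text
t 8.5 leg rho 100.7 th 101.4 str -7.0 z 0.0593 q6 -2.745 F [-0.4 -0.9 -1.7] w 0.0235
105 100.2 0.0595 [-0.047  0.01  -0.002]
110 100 0.0595 [-0.088  0.039 -0.002]
112 100 0.07 [-0.104  0.051 -0.107]
116 100 0.0785 [-0.135  0.076 -0.192]
125 95 0.0785 [-0.27   0.043 -0.192]
135 90 0.0785 [-0.414 -0.003 -0.192]
143 85.1 0.0785 [-0.538 -0.075 -0.192]
```

Emit:
move_arm(moves="-0.02 0.005 0 0 0 0 0; -0.047 0.01 0 0 0 0 0; -0.07 0.025 0 0 0 0 0; -0.09 0.04 0 0 0 0 0; -0.1 0.05 0 0 0 0 0; -0.1 0.05 0 0 0 0 0")

```text
time: 9.1
position: [0.5514, 0.068, 0.0596]
tool_rot: [-0.513, 0.858, -0.001, 0.0]
ft_force: [0.0, -5.9, -1.8]
grip_width: 0.0235
grip_force: 45.0
```

```bash
python3 -c "
from h import *
im,K,E,_=cam('wrist')
path([(115,100,.062),(116,100,.070),(118,100,.0785),(125,95,.0785),(135,90,.0785),(143,85.1,.0785)])
y=cv2.findContours(yellow(im)[:100,230:360],cv2.RETR_CCOMP,cv2.CHAIN_APPROX_NONE)
for i,q in enumerate(y[0]):
    if y[1][0][i][3]>=0 and cv2.contourArea(q)>50: m=cv2.moments(q);a=(m['m10']/m['m00']+230,m['m01']/m['m00']);print(a,m['m00'],np.hypot(*(plane(K,E,*a,.05)[:2]-S)))
"
```

```text
t 9.15 leg rho 110.97 th 99.88 str 3.2 z 0.0596 q6 -2.724 F [ 0.9 -4.6 -2.1] w 0.0232
115 100 0.062 [-0.03   0.027 -0.024]
116 100 0.07 [-0.038  0.033 -0.104]
118 100 0.0785 [-0.054  0.045 -0.189]
125 95 0.0785 [-0.172  0.    -0.189]
135 90 0.0785 [-0.316 -0.046 -0.189]
143 85.1 0.0785 [-0.44  -0.118 -0.189]
(286.98530227398777, 40.510537992235164) 1202.0 0.0859325351936467
```

Emit:
move_arm(moves="-0.02 0.02 -0.02 0 0 0 0; -0.035 0.03 -0.06 0 0 0 0; -0.038 0.033 -0.1 0 0 0 0; -0.045 0.04 -0.15 0 0 0 0; -0.054 0.045 -0.19 0 0 0 0; -0.11 0.02 -0.19 0 0 0 0; -0.17 0 -0.19 0 0 0 0; -0.24 -0.02 -0.19 0 0 0 0; -0.31 -0.045 -0.19 0 0 0 0; -0.31 -0.045 -0.19 0 0 0 0")

```text
time: 10.15
position: [0.5699, 0.0919, 0.0781]
tool_rot: [-0.514, 0.858, -0.001, -0.001]
ft_force: [-0.3, -10.6, -3.9]
grip_width: 0.0236
grip_force: 45.1
```

```bash
cat >> h.py <<'E'
def eye(z,save=None):
    im,K,E,_=cam('wrist')
    if save: cv2.imwrite('pics/%s.png'%save,cv2.resize(im[0:180,220:460],(800,600),interpolation=cv2.INTER_CUBIC))
    y=cv2.findContours(yellow(im),cv2.RETR_CCOMP,cv2.CHAIN_APPROX_NONE)
    for i,q in enumerate(y[0]):
        if y[1][0][i][3]>=0 and cv2.contourArea(q)>150:
            m=cv2.moments(q);a=(m['m10']/m['m00'],m['m01']/m['m00']);w=plane(K,E,*a,z)[:2]-S
            print('hole',np.round(a,1),m['m00'],'rho',(np.hypot(*w)*1e3).round(1),'th',np.degrees(np.arctan2(w[1],w[0])).round(1))
    return im,K,E
E
python3 -c "
from h import *
eye(.064,'i')
path([(140,88,.0785),(144,85.1,.0785),(149.8,85.1,.0785)])"
```

```text
hole [286.5  92.4] 771.5 rho 125.9 th 83.5
hole [295.5  35.7] 1122.0 rho 107.7 th 90.0
t 10.2 leg rho 132.91 th 90.4 str 25.2 z 0.078 q6 -2.678 F [-0.4 -9.5 -3.8] w 0.0233
140 88 0.0785 [-0.089 -0.018 -0.005]
144 85.1 0.0785 [-0.156 -0.067 -0.006]
149.8 85.1 0.0785 [-0.209 -0.044 -0.006]
```

View pics/i.png

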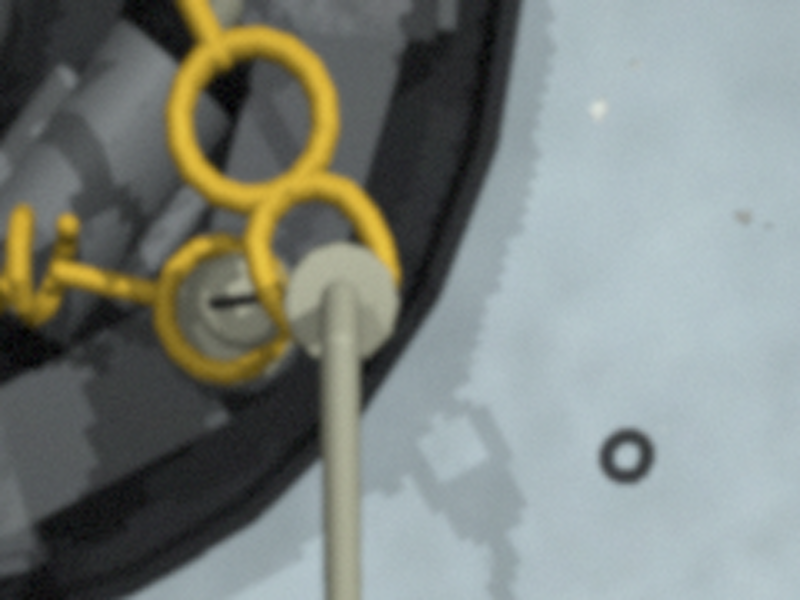

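The eye at crop (253,118) is lifted clear, with the loop passing above the post head at (238,303).

Emit:
move_arm(moves="-0.045 -0.01 -0.005 0 0 0 0; -0.09 -0.02 -0.005 0 0 0 0; -0.12 -0.04 -0.005 0 0 0 0; -0.155 -0.067 -0.005 0 0 0 0; -0.18 -0.055 -0.005 0 0 0 0; -0.21 -0.045 -0.005 0 0 0 0; -0.21 -0.045 -0.005 0 0 0 0")

```text
time: 10.9
position: [0.5816, 0.1067, 0.078]
tool_rot: [-0.514, 0.858, -0.001, -0.004]
ft_force: [-1.1, -12.5, -2.5]
grip_width: 0.0233
grip_force: 45.1
```

```bash
python3 -c "
from h import *
im,K,E=eye(.064,'j')
path([(151,85.1,.0785)])
for h in ([.5391,.0064,.0595],[.5405,.0071,.0595]):
  print('head px',proj(K,E,h), 'on crop',(proj(K,E,h)-[220,0])/.3)
"
```

```text
hole [286.4  59.6] 157.5 rho 130.0 th 81.4
hole [300.2  32.7] 1073.0 rho 122.7 th 85.6
t 10.95 leg rho 148.24 th 85.59 str 40.5 z 0.078 q6 -2.649 F [ -1.3 -12.6  -2.6] w 0.0233
151 85.1 0.0785 [-0.03  -0.001 -0.005]
head px [301.58268905  43.90637617] on crop [271.94229684 146.35458722]
head px [299.51509576  47.18204358] on crop [265.0503192  157.27347861]
```

View pics/j.png

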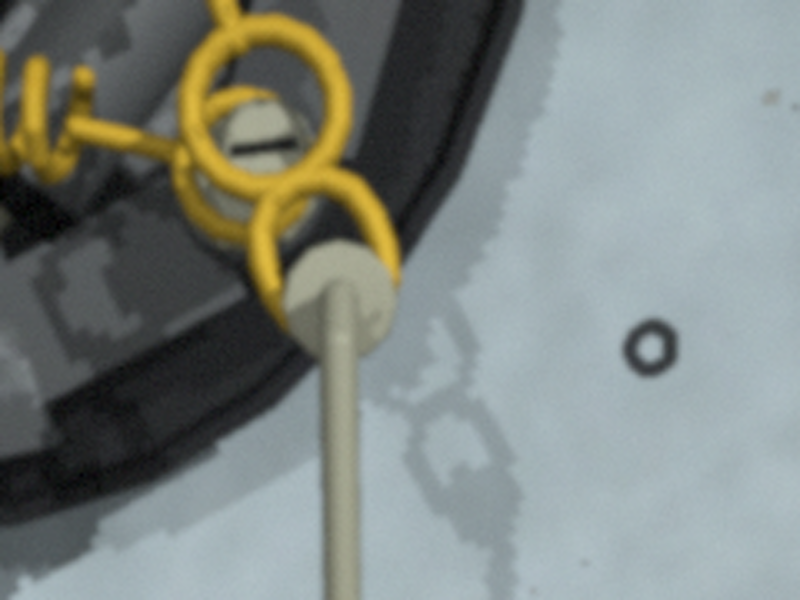

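Seen from above, the eye at crop (267,105) nearly covers the head, whose slot centre is at (265,147). It needs about 4 mm more.

```bash
python3 -c "
from h import *
im,K,E,_=cam('wrist')
h=plane(K,E,299.5,44.1,.0595);e=plane(K,E,300.2,32.7,.0642);print(h,e,h-e)
w=h[:2]-S;print(np.hypot(*w),np.degrees(np.arctan2(w[1],w[0])))
o=robot.get_obs();T=R.from_quat(o['tool_rot']);d=h-e;d[2]=0;print('tool shift',T.inv().apply(d)*10)
"
```

```text
[0.53987017 0.00589467 0.0595    ] [0.53764951 0.00304858 0.0642    ] [ 0.00222065  0.0028461  -0.0047    ]
0.12562860436376275 84.71567402989633
tool shift [-0.03557187 -0.00614132 -0.00028694]
```

Emit:
move_arm(moves="-0.02 -0.005 0 0 0 0 0; -0.037 -0.009 0 0 0 0 0; -0.037 -0.009 0.02 0 0 0 0; -0.037 -0.009 0.035 0 0 0 0; -0.037 -0.009 0.035 0 0 0 0")

```text
time: 11.5
position: [0.5837, 0.109, 0.0742]
tool_rot: [-0.514, 0.858, -0.001, -0.004]
ft_force: [-0.5, -12.5, -3.1]
grip_width: 0.0237
grip_force: 45.1
```

```bash
cat >> h.py <<'E'
def head(im,K,E,ze):
    # slot: dark elongated blob inside eye hole
    pass
E
python3 -c "
from h import *
im,K,E=eye(.0612,'k')
leg()
h=np.array([.5399,.0059,.0595])
print('head px',proj(K,E,h),'crop',(proj(K,E,h)-[220,0])/.3)
"
```

```text
hole [300.4  31.7] 1074.5 rho 125.0 th 84.8
t 11.55 leg rho 150.84 th 84.84 str 43.1 z 0.0743 q6 -2.644 F [ -0.4 -13.5  -2.9] w 0.0232
head px [300.59518234  34.35819993] crop [268.6506078  114.52733312]
```

View pics/k.png

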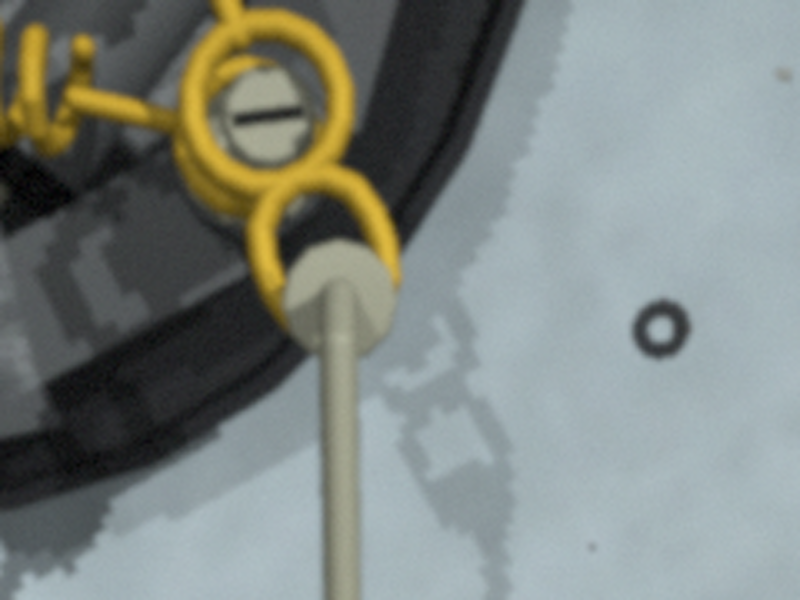

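The slotted head now shows inside the eye: head centre at (267,115), eye centre at (268,106). I'll move 1 mm outward, then lower gently.

Emit:
move_arm(moves="-0.011 0 0 0 0 0 0; -0.011 0 0.015 0 0 0 0; -0.011 0 0.03 0 0 0 0; -0.011 0 0.045 0 0 0 0; -0.011 0 0.05 0 0 0 0; -0.011 0 0.05 0 0 0 0")

```text
time: 12.15
position: [0.5843, 0.1099, 0.0694]
tool_rot: [-0.514, 0.858, -0.001, -0.004]
ft_force: [-1.4, -14.6, -3.0]
grip_width: 0.0231
grip_force: 45.1
```

```bash
python3 -c "
from h import *
im,K,E=eye(.056)
leg()
h=np.array([.5399,.0059,.0595])
print('head px',proj(K,E,h))
for z in (.0515,.0575,.061):
  a=S+np.array([np.cos(np.radians(84.7)),np.sin(np.radians(84.7))])*.1261;print(z,proj(K,E,[*a,z]))
"
```

```text
hole [299.4  29.9] 1132.5 rho 125.1 th 84.5
t 12.2 leg rho 151.8 th 84.63 str 44.1 z 0.0694 q6 -2.643 F [ -1.3 -13.6  -2.4] w 0.0235
head px [300.1882124   29.02634469]
0.0515 [301.637979    34.10383961]
0.0575 [300.89874919  31.20974309]
0.061 [300.44348066  29.42735952]
```

Emit:
move_arm(moves="0 0 0.012 0 0 0 0; 0 0 0.024 0 0 0 0; 0 0 0.036 0 0 0 0; 0 0 0.036 0 0 0 0")

```text
time: 12.6
position: [0.5844, 0.1099, 0.0658]
tool_rot: [-0.514, 0.858, -0.001, -0.004]
ft_force: [-0.9, -12.8, -2.6]
grip_width: 0.0234
grip_force: 45.1
```

```bash
python3 -c "
from h import *
im,K,E=eye(.054)
leg()
h=np.array([.5399,.0059,.0595])
print('head px',proj(K,E,h))
"
```

```text
hole [298.8  28.8] 1162.5 rho 125.0 th 84.5
t 12.65 leg rho 151.84 th 84.64 str 44.1 z 0.0659 q6 -2.643 F [ -0.7 -13.8  -2.5] w 0.0235
head px [299.73513394  27.04826744]
```

Emit:
move_arm(moves="0 0 0.012 0 0 0 0; 0 0 0.024 0 0 0 0; 0 0 0.039 0 0 0 0; 0 0 0.039 0 0 0 0")

```text
time: 13.05
position: [0.5844, 0.11, 0.062]
tool_rot: [-0.514, 0.858, -0.001, -0.004]
ft_force: [-0.6, -13.6, -1.4]
grip_width: 0.0233
grip_force: 45.1
```

```bash
python3 -c "
from h import *
im,K,E=eye(.051,'m')
leg()
h=np.array([.5399,.0059,.0595])
print('head px',proj(K,E,h))
"
```

```text
hole [298.4  27.5] 1220.0 rho 124.7 th 84.5
t 13.1 leg rho 151.88 th 84.61 str 44.1 z 0.0621 q6 -2.643 F [ -1.9 -14.   -2.6] w 0.0233
head px [299.21894356  24.81075178]
```

The collar is now low enough with no vertical load that the eye must be under the head. I'll ease the load back slowly.

```bash
python3 -c "
from h import *
path([(150,84.6,.0612),(148,84.6,.0612),(146,84.6,.0612),(144,84.6,.0612)])
"
```

```text
t 13.1 leg rho 151.88 th 84.61 str 44.1 z 0.0621 q6 -2.643 F [ -1.9 -14.   -2.6] w 0.0233
150 84.6 0.0612 [ 0.017 -0.008  0.009]
148 84.6 0.0612 [ 0.036 -0.015  0.009]
146 84.6 0.0612 [ 0.054 -0.023  0.009]
144 84.6 0.0612 [ 0.072 -0.031  0.009]
```

Emit:
move_arm(moves="0.005 -0.002 0.005 0 0 0 0; 0.01 -0.004 0.009 0 0 0 0; 0.017 -0.008 0.009 0 0 0 0; 0.023 -0.01 0.009 0 0 0 0; 0.03 -0.012 0.009 0 0 0 0; 0.036 -0.015 0.009 0 0 0 0; 0.036 -0.015 0.009 0 0 0 0")

```text
time: 13.8
position: [0.5843, 0.1063, 0.0613]
tool_rot: [-0.514, 0.858, -0.001, -0.004]
ft_force: [-0.4, -13.0, -2.4]
grip_width: 0.0234
grip_force: 45.1
```

```bash
python3 -c "
from h import *
im,K,E=eye(.051)
path([(146,84.6,.0612),(144,84.6,.0612),(139,84.6,.0612)])
"
```

```text
hole [301.3  30.8] 1284.0 rho 122.8 th 84.7
t 13.85 leg rho 148.25 th 84.57 str 40.5 z 0.0613 q6 -2.649 F [ -2.1 -12.6  -1.7] w 0.023
146 84.6 0.0612 [ 0.021 -0.008  0.002]
144 84.6 0.0612 [ 0.039 -0.016  0.002]
139 84.6 0.0612 [ 0.086 -0.035  0.002]
```

Emit:
move_arm(moves="0.005 -0.002 0 0 0 0 0; 0.01 -0.004 0 0 0 0 0; 0.015 -0.006 0 0 0 0 0; 0.02 -0.008 0 0 0 0 0; 0.02 -0.008 0 0 0 0 0")

```text
time: 14.35
position: [0.5844, 0.1053, 0.0615]
tool_rot: [-0.513, 0.858, -0.001, -0.003]
ft_force: [-1.4, -10.1, -1.0]
grip_width: 0.0232
grip_force: 45.1
```

```bash
python3 -c "
from h import *
im,K,E=eye(.051)
path([(144,84.6,.0612),(139,84.6,.0612)])
"
```

```text
hole [302.5  32.1] 1332.5 rho 122.5 th 84.7
t 14.4 leg rho 147.27 th 84.5 str 39.5 z 0.0616 q6 -2.652 F [-0.9 -8.6 -1.3] w 0.0231
144 84.6 0.0612 [ 0.031 -0.01   0.004]
139 84.6 0.0612 [ 0.077 -0.03   0.004]
```

Emit:
move_arm(moves="0.005 -0.002 0 0 0 0 0; 0.01 -0.004 0 0 0 0 0; 0.015 -0.006 0 0 0 0 0; 0.02 -0.008 0 0 0 0 0; 0.025 -0.01 0 0 0 0 0; 0.025 -0.01 0 0 0 0 0")

```text
time: 15.0
position: [0.5849, 0.1045, 0.0619]
tool_rot: [-0.512, 0.859, 0.0, -0.001]
ft_force: [0.2, -4.6, -0.7]
grip_width: 0.0231
grip_force: 45.0
```

```bash
python3 -c "
from h import *
im,K,E=eye(.051)
path([(144,84.6,.0612),(139,84.6,.0612)])
"
```

```text
hole [304.   33.3] 1341.0 rho 122.4 th 84.7
t 15.05 leg rho 146.56 th 84.34 str 38.8 z 0.0619 q6 -2.657 F [-0.6 -6.  -0.4] w 0.0235
144 84.6 0.0612 [ 0.026 -0.004  0.007]
139 84.6 0.0612 [ 0.072 -0.023  0.007]
```

Emit:
move_arm(moves="0.008 -0.003 0 0 0 0 0; 0.016 -0.006 0 0 0 0 0; 0.024 -0.01 0 0 0 0 0; 0.032 -0.013 0 0 0 0 0; 0.032 -0.013 0 0 0 0 0")

```text
time: 15.55
position: [0.5852, 0.1023, 0.062]
tool_rot: [-0.512, 0.859, 0.0, 0.0]
ft_force: [0.0, 0.9, -1.4]
grip_width: 0.0235
grip_force: 45.0
```

```bash
python3 -c "
from h import *
im,K,E=eye(.051)
path([(144,84.6,.0612),(139,84.6,.0612)])
"
```

```text
hole [306.9  37.8] 1348.0 rho 122.4 th 84.7
t 15.6 leg rho 144.4 th 84.16 str 36.7 z 0.062 q6 -2.662 F [ 0.2 -0.3 -1.6] w 0.0231
144 84.6 0.0612 [0.008 0.009 0.008]
139 84.6 0.0612 [ 0.054 -0.011  0.008]
```

```bash
python3 -c "
from h import *
l,p,T=leg()
a=np.radians(84.7);t=.1409*np.array([np.cos(a),np.sin(a)])+.0023*np.array([np.cos(np.radians(241.6)),np.sin(np.radians(241.6))])
print((T.inv().apply([*(t-l),.0602-p[2]])*10).round(3))
"
```

```text
t 15.6 leg rho 144.4 th 84.16 str 36.7 z 0.062 q6 -2.662 F [ 0.2 -0.3 -1.6] w 0.0231
[ 0.061 -0.001  0.018]
```

Emit:
move_arm(moves="0.02 0 0.01 0 0 0 0; 0.04 0 0.015 0 0 0 0; 0.06 0 0.015 0 0 0 0; 0.06 0 0.015 0 0 0 0")

```text
time: 16.0
position: [0.5826, 0.0963, 0.0607]
tool_rot: [-0.512, 0.859, 0.0, 0.0]
ft_force: [0.6, 1.2, -0.2]
grip_width: 0.0233
grip_force: 45.0
```

```bash
python3 -c "
from h import *
im,K,E=eye(.051)
l,p,T=leg()
a=np.radians(84.7);t=.1409*np.array([np.cos(a),np.sin(a)])+.0023*np.array([np.cos(np.radians(241.6)),np.sin(np.radians(241.6))])
print((T.inv().apply([*(t-l),.0602-p[2]])*10).round(3))
"
```

```text
t 16.05 leg rho 138.25 th 84.98 str 30.5 z 0.0607 q6 -2.672 F [-0.4  0.7  0.3] w 0.0235
[-0.004  0.004  0.005]
```

Emit:
move_arm(moves="-0.003 0.003 -0.02 0 0 0 0; -0.003 0.003 -0.04 0 0 0 0; -0.003 0.003 -0.06 0 0 0 0; -0.003 0.003 -0.06 0 0 0 0")

```text
time: 16.45
position: [0.5824, 0.0967, 0.0668]
tool_rot: [-0.512, 0.859, -0.0, 0.0]
ft_force: [0.2, -0.2, -1.2]
grip_width: 0.023
grip_force: 45.0
```

```bash
python3 -c "
from h import *
im,K,E=eye(.051)
leg()
"
```

```text
t 16.5 leg rho 138.64 th 85.06 str 30.9 z 0.0667 q6 -2.671 F [-0.3  0.3 -0.9] w 0.0231
```

Emit:
move_arm(moves="0 0 -0.03 0 0 0 0; 0 0 -0.06 0 0 0 0; 0 0 -0.09 0 0 0 0; 0 0 -0.12 0 0 0 0; 0 0 -0.12 0 0 0 0")

```text
time: 17.0
position: [0.5828, 0.0968, 0.0792]
tool_rot: [-0.512, 0.859, -0.0, 0.0]
ft_force: [-0.4, -0.2, -0.3]
grip_width: 0.0235
grip_force: 45.0
```

```bash
python3 -c "
from h import *
im,K,E=eye(.051)
leg()
"
```

```text
t 17.05 leg rho 138.72 th 84.98 str 31.0 z 0.0789 q6 -2.671 F [-0.3  1.  -0.7] w 0.0238
```

Emit:
move_arm(moves="0 0 -0.2 0 0 0 0; 0 0 -0.4 0 0 0 0; -0.2 0 -0.4 0 0 0 0; -0.4 0 -0.4 0 0 0 0; -0.4 0 -0.4 0 0 0 0")

```text
time: 17.55
position: [0.6026, 0.1337, 0.1189]
tool_rot: [-0.513, 0.858, -0.0, 0.001]
ft_force: [-0.7, -0.5, -1.0]
grip_width: 0.0235
grip_force: 45.0
```

```bash
python3 -c "
from h import *
im,K,E=eye(.051)
a=np.radians(84.7);d=np.array([np.cos(a),np.sin(a)])
for r in (.1224,.1409): print(r,proj(K,E,[*(S+d*r),.051]))
leg();print('slot?',proj(K,E,[.5399,.0059,.0595]))
delta((.472,.312,.119),241.6)
"
```

```text
0.1224 [312.14674488 -19.72198478]
0.1409 [326.18539672  17.29800277]
t 17.6 leg rho 176.78 th 79.85 str 69.0 z 0.1185 q6 -2.612 F [-0.5 -1.5 -1.2] w 0.0236
slot? [314.25603238 -18.20670366]
t 17.6 pos [0.6015 0.1327 0.1185] yaw 241.73 q [ 0.036  0.632  1.54  -0.     0.969 -2.612] F [-0.52 -1.47 -1.23] w 0.0236
shift/100mm [-0.966  1.99  -0.006] turnz 0.0015
```

Emit:
move_arm(moves="0.1 0 -0.3 0 0 0 0; 0.2 0 -0.6 0 0 0 0; 0.2 0 -0.6 0 0 0 0; 0.2 0 -0.6 0 0 0 0")

```text
time: 18.0
position: [0.5915, 0.1137, 0.1788]
tool_rot: [-0.512, 0.859, -0.0, 0.0]
ft_force: [-0.9, -0.1, -1.4]
grip_width: 0.0233
grip_force: 45.0
```

```bash
python3 -c "
from h import *
im,K,E=eye(.051)
a=np.radians(84.7);d=np.array([np.cos(a),np.sin(a)])
for r in (.1224,.1409): print(r,proj(K,E,[*(S+d*r),.051]).round(1))
y=yellow(im)[:110,270:370][::2,::2]
print('\n'.join(''.join('#' if v else '.' for v in r) for r in y))
delta((.472,.312,.119),241.6)
"
```

```text
hole [314.4  48. ] 506.5 rho 122.8 th 84.9
0.1224 [313.7  47.6]
0.1409 [324.6  74.9]
........######...###..............................
........#####....###..............................
........###.####..................................
...........#####..................................
...........#####..................................
..............##..................................
..............###.................................
...............##.................................
...............##.................................
...............###................................
................##................................
................###...............................
................###...............................
.................###..............................
.................####.............................
.................########.........................
.................##########.......................
#...............#####..#####......................
#...##.........####......###......................
#...##.........###........###.................
[... 1257 characters left out ...]
......................
..................................................
..................................................
..................................................
..................................................
..................................................
..................................................
..................................................
..................................................
..................................................
..................................................
t 18.05 pos [0.5908 0.114  0.1778] yaw 241.6 q [ 0.005  0.539  1.528  0.     1.077 -2.641] F [ 0.39 -0.34 -1.21] w 0.0234
shift/100mm [-1.177  1.986  0.59 ] turnz -0.0
```

The eye holds on the post at 122.8 mm from the stud with the puller free. Now I'll lay the puller down at its original spot.

Emit:
move_arm(moves="-0.15 0.3 0 0 0 0 0; -0.3 0.6 0 0 0 0 0; -0.5 0.9 0 0 0 0 0; -0.59 1 0 0 0 0 0; -0.59 1 0 0 0 0 0")

```text
time: 18.55
position: [0.5303, 0.2152, 0.1773]
tool_rot: [-0.514, 0.858, 0.0, -0.001]
ft_force: [-0.3, -0.2, -1.1]
grip_width: 0.0235
grip_force: 45.0
```

Emit:
move_arm(moves="-0.15 0.3 0 0 0 0 0; -0.3 0.6 0.1 0 0 0 0; -0.5 0.9 0.3 0 0 0 0; -0.59 0.99 0.6 0 0 0 0; -0.59 0.99 0.9 0 0 0 0; -0.59 0.99 1 0 0 0 0; -0.59 0.99 1 0 0 0 0")

```text
time: 19.25
position: [0.4725, 0.3114, 0.0767]
tool_rot: [-0.512, 0.859, 0.0, -0.002]
ft_force: [1.0, 0.5, -0.9]
grip_width: 0.0234
grip_force: 45.0
```

```bash
python3 -c "
from h import *
delta((.472,.312,.0176),241.6)
"
```

```text
t 19.25 pos [0.4725 0.3114 0.0767] yaw 241.57 q [ 3.850e-01  6.430e-01  1.693e+00 -1.000e-03  8.100e-01 -2.260e+00] F [ 0.98  0.5  -0.92] w 0.0234
shift/100mm [-0.005  0.006  0.591] turnz -0.0003
```

Emit:
move_arm(moves="0 0 0.2 0 0 0 0; 0 0 0.4 0 0 0 0; 0 0 0.52 0 0 0 0; 0 0 0.56 0 0 0 0; 0 0 0.58 0 0 0 0; 0 0 0.59 0 0 0 0; 0 0 0.59 0 0 0 0")

```text
time: 19.95
position: [0.4734, 0.313, 0.0203]
tool_rot: [-0.512, 0.859, -0.0, 0.001]
ft_force: [-1.0, -1.1, -0.8]
grip_width: 0.0233
grip_force: 45.0
```

```bash
python3 -c "
from h import *
delta((.472,.312,.0174),241.6)
"
```

```text
t 19.95 pos [0.4734 0.313  0.0203] yaw 241.63 q [ 0.387  0.737  1.716 -0.     0.688 -2.259] F [-1.01 -1.14 -0.82] w 0.0233
shift/100mm [0.015 0.008 0.028] turnz 0.0004
```

Emit:
move_arm(moves="0 0 0.01 0 0 0 0; 0 0 0.02 0 0 0 0; 0 0 0.026 0 0 0 0; 0 0 0.026 0 0 0 0")

```text
time: 20.35
position: [0.4729, 0.3129, 0.0174]
tool_rot: [-0.512, 0.859, -0.0, 0.0]
ft_force: [-1.7, 1.1, 2.3]
grip_width: 0.0237
grip_force: 45.0
```

Emit:
move_arm(moves="0 0 0 0 0 0 1; 0 0 0 0 0 0 1; 0 0 0 0 0 0 1; 0 0 0 0 0 0 1; 0 0 0 0 0 0 1; 0 0 -0.2 0 0 0 1; 0 0 -0.5 0 0 0 1; 0 0 -0.9 0 0 0 1; 0 0 -1 0 0 0 1; 0 0 -1 0 0 0 1")

```text
time: 21.35
position: [0.4741, 0.3133, 0.1188]
tool_rot: [-0.512, 0.859, -0.0, 0.002]
ft_force: [0.4, -0.2, -0.3]
grip_width: 0.0857
grip_force: 0.0
```

Run:
```python
from h import *
im,K,E,_=cam('wrist')
hsv=cv2.cvtColor(im,cv2.COLOR_BGR2HSV)
m=(hsv[...,2]<60).astype(np.uint8)|((hsv[...,1]>130)&((hsv[...,0]<8)|(hsv[...,0]>172))).astype(np.uint8)
m=cv2.morphologyEx(m,cv2.MORPH_OPEN,np.ones((5,5)))
n,l,st,c=cv2.connectedComponentsWithStats(m[:292])
print([(st[i],c[i].round(1)) for i in range(1,n) if 2000<st[i][4]<6000])
# eye seen by scene & side: project expected eye/loop positions, compare with yellow
a=np.radians(84.7);d=np.array([np.cos(a),np.sin(a)])
for cn in ('scene','side'):
    im,K,E,_=cam(cn);y=yellow(im)
    u,v=np.round(proj(K,E,[*(S+d*.1224),.05])).astype(int);print(cn,u,v)
    print('\n'.join(''.join('#' if q else '.' for q in r) for r in y[v-14:v+15,u-18:u+45]))
delta((.472,.312,.1))
```

```text
[(array([ 309,  179,   37,  112, 3712], dtype=int32), array([326.8, 234.6]))]
scene 301 242
...............................................................
...............................................................
...............................................................
...............................................................
...............................................................
..................................................######.......
................................................#############..
..........................................################.#...
.....................................###################.......
................................#######################........
............................########################...........
....................#......#####################...............
....................##....#################....................
....................##################.........................
...............##...##############.............................
...............##############...................
[... 2184 characters left out ...]
....................
...............................................................
...............................................................
...............................................................
..####.........................................................
.....###.......................................................
......#####................................#...................
.........#####.................................................
..............##...................................###.........
t 21.5 pos [0.4716 0.3123 0.1156] yaw 241.63 q [ 0.387  0.582  1.67   0.     0.893 -2.259] F [ 0.35 -0.2   0.02] w 0.0865
shift/100mm [ 0.    -0.005  0.156] turnz None
```

```bash
python3 -c "
from rig import robot
print(robot.hand_in())"
```

```text
the job is handed in; nothing more can be done
None
```

The job is handed in: the spring's eye is hooked under the post head at about 38 mm stretch, and the puller is unhooked and lying on the bench where it started, clear of the brake. The spring was never stretched by more than about 44 mm and the wrist force readings stayed at about 15 N or less.

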